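# Refit the intake grille of the desk dust extractor

## Task

Put the washed intake grille back on the little desk extractor: tilt it and slip its bare steel edge under the steel lip at the low front of the sloping face, then lower the other edge until the grille lies flat and flush in its recess. Let go of it and swing the orange catch a quarter turn so that it points straight down the slope over the grille's upper edge, and leave the other things on the table where they are.

Things in the scene. Friction and masses are not known exactly. Their poses are not given: they have to be found in the camera images.
- grille: Loose blue louvred grille, 0.24 kg, lying on the table handle up: plate 150 mm (x) by 120 mm (y), 6 mm thick. Origin at the centre of its underside; z out of the handle's side; +x to its upper edge (small dark wear plate), -x to its lower edge, a strip of bare steel 18 mm wide, which goes under the lip
- grille_handle (a point): Centre of the grille's black bar handle, at (15, 0, 26) mm in the grille's frame. Straight bar along the grille's y with flat sides: 12 mm thick (along x), 80 mm long, from 17 to 36 mm above the underside; one leg near each end, 12 x 10 mm, at y = -34 and +34 mm
- grille_low_edge (a point): Middle of the grille's lower (bare steel) edge, on its underside: x = -75 mm in the grille's frame
- grille_high_edge (a point): Middle of the grille's upper edge, on its underside: x = +75 mm in the grille's frame
- extractor: White desk extractor, fixed on the table, 208 mm deep (x), 180 mm wide (y), 45 mm high in front and 129 mm behind, its top sloping at 22 degrees down towards its front (-x). Origin on the table under its middle
- seat: The recess in the sloping face, fixed to the extractor. Its origin and axes are where the grille's come when it lies home: x up the slope, y to the left, z square out of the face (22 degrees from vertical). Ledges at z = 0; end walls at x = -75 and +79 mm, side walls at y = -63 and +63 mm with bevelled rims; the face around is at z = 6 mm, flush with the grille's top
- lip_edge (a point): Middle of the free edge of the fixed steel lip, on its underside: (-61, 0, 9) mm in the seat's frame. The lip covers x = -88 to -61 mm over the whole width, 3 mm thick. Under and just above it (x = -75 to -45 mm) the recess is deeper, floor at z = -8 mm, with room for the tilted edge. Only 140 mm lie open above the lip, so the grille cannot go in flat: tilt it 12 to 20 degrees to the face
- catch (a joint): Orange catch, rad; turns about the seat's z on a pivot at (100, 0, 8) mm in the seat's frame. At 0 it points to the seat's +y, clear of the grille; it grows anticlockwise seen from above; at 1.57 it points straight down the slope over the grille's upper edge. Stops at -0.35 and 1.62; stays where it is left (friction 0.04 N m)
- catch_tip (a point): Tip of the catch's upright fin, on its centre line, 42 mm from the pivot, 18 mm above the seat's z = 0. The fin, by which it is pushed or pinched, is 9 mm thick and 42 mm long, from 13 to 28 mm above the seat's z = 0; the bar below it is 14 mm wide, from 8 to 13 mm
- steel_bowl: Bystander: empty steel bowl, 160 mm across, 56 mm high, loose; origin at the centre of its underside
- mug: Bystander: white mug of tea, 95 mm high, loose; origin at the centre of its underside
- jigger: Bystander: steel double-cone measure, 44 mm across, 108 mm high, loose; origin at the centre of its underside
- shaping_stick: Bystander: beech stick, 105 x 28 x 25 mm, loose; origin at the centre of its underside

How it is judged:
On the way, in this order (a step that is already met when the one before it is completed fails the run):
1. the grille's bare steel edge is under the lip while its upper edge is still raised above the rim of the recess (x of grille_low_edge in the frame of seat below -0.063 m and z of grille_low_edge in the frame of seat between -0.012 and 0.004 m and z of grille_high_edge in the frame of seat above 0.006 m), for 0.05 s.
2. the grille lies flat in its recess with the catch still clear of it (x of grille_low_edge in the frame of seat below -0.068 m and z of each of grille_low_edge, grille_high_edge in the frame of seat below 0.003 m and angle between the z axis of grille and the z axis of seat, either way round below 0.04 rad and value of joint catch below 0.9 rad), for 0.2 s.
At the end, for the whole second after the job is handed in: The grille lies flat in the recess, its steel edge under the lip (within 7 mm of the lower end wall), both edges within 3 mm of the ledges and its plane within 2.3 degrees of the face; the catch is turned to more than 1.3 rad, over the grille's upper edge; the grille is at rest (x of grille_low_edge in the frame of seat between -0.08 and -0.068 m and z of grille_low_edge in the frame of seat between -0.003 and 0.003 m and z of grille_high_edge in the frame of seat between -0.003 and 0.003 m and angle between the z axis of grille and the z axis of seat, either way round below 0.04 rad and value of joint catch above 1.3 rad and linear speed of grille below 0.02 m/s); the robot touches nothing.
It fails at once if a loose bystander (bowl, mug, jigger, shaping stick) is shifted by more than 30 mm (distance of any of steel_bowl, mug, jigger, shaping_stick from where it was at the start of the episode above 0.03 m).
It also fails if it takes over 56 s, if anything falls off the work surface, if the arm or the gripper's body presses on something with over 40 N, if the wrist force passes 120 N, or if a joint passes its speed limit or range.

## Robot

A 6-joint arm with a two-finger parallel gripper is mounted at the origin on a cart in front of the work surface, level with it; the furniture and walls round the work are solid. World frame = base frame: x ahead of the robot, y to its left, z up, the work surface at z = 0. Lengths are in m, angles in rad, forces in N, time in s.
With the tool pointing down it reaches from about 0.3 to 0.875 m from the base axis. Payload 6.4 kg.
Tool frame: the origin (TCP) lies at the very end of the fingers, on their centre line; the grasp point (between the pads) lies 19 mm behind it; z points along the fingers, y is the line along which they close (so a half turn about z gives the same grasp; the last joint's range is limited). The gripper opens to 85 mm and grips with 20 to 120 N. Pads are 22 mm wide; open, the fingers measure 114 mm over their backs; the gripper's body (76 mm by 85 mm) begins 54 mm behind the grasp point. The pads swing forward as they close: fully open they stand 13 mm farther back than shut.
Start: joints at [0.914, 0.181, 1.607, -0, 1.354, -0.206], TCP at [0.251, 0.518, 0.231] pointing down, gripper open.
Joint ranges: [-2.99, 2.99], [-0.89, 2.07], [0.3, 2.58], [-1.14, 4.28], [0, 2.63], [-3.12, 3.12]. Speed limits (rad/s): [2.57, 2.57, 3.01, 3.14, 3.14, 3.14].

## Interface

Orientations are given as a unit quaternion [w, x, y, z].
In Python, from bench import telemetry, camera, ctrl, spotter gives the robot as it stands.
- The arm moves only by the tool send_rows, never from a script. Its argument "series" is a list of rows, each a list of 3 entries, a list of its own where there are three numbers: the turn, a rotation vector about the world's x, y, z in degrees, then the shift along the world's x, y, z in mm, then the closure, from -1 (fully open) to 1 (shut), so that 0 is half open. In form: [[[rx, ry, rz], [dx, dy, dz], gripper], ...]. A call has 1 to 10 rows; each row is the pose to reach, as a shift and turn from the pose commanded when the call began; what a row does not reach only later rows make up. A row lasts 1/8 s, in which the tool goes at most 62.5 mm and 10.7 degrees, less where a joint would pass 70% of its speed; a pose out of reach is approached as far as the arm can. A call with a gripper value outside its range is refused whole. The fingers move at their own pace and stop on an object; the grip force is fixed at half the most. Time passes only in rows, so rows that repeat a pose let the fingers close. It gives the time, the measured TCP pose, the force, the opening and the grip force at its end, in the units of the state.
- telemetry.get_obs(): the state, without advancing time (a new reading comes with each control period).
- camera(name): name is "side" or "top" or "wrist"; returns a dict with "pixels" (420x560x3 uint8, red, green, blue), "camera_matrix" (3x3 intrinsics, pixels), "xyz" and "orientation" of the camera in the world. Camera axes: x right, y up, looking along -z (the intrinsics and any distortion apply to the point x, -y, -z); pixel columns grow to the right and rows downward; lengths in m; the calibration is good to about 2 mm. A picture is of the moment at which its call begins. There is no depth.
- ctrl.hand_in(): hands the job in; it is judged then, once.
Trained networks look in the newest picture that a camera, given by its name, has taken for a name from the list of things; names that differ only in an ending like _2 or _b are one class to them, and where a whole thing is asked for, a point or a joint stands for the part that bears it (a point fixed in the world has none). Each returns a list of dicts, best first, with "conf" (0 to 1); they miss things now and then, are a little off and sometimes report something else, mostly with a low value. They report only what shows in the picture. A call takes as long as a camera call.
- spotter.boxes_of(thing, camera): "xyz" ([x, y, z] in m, in world coordinates, good to about 4 mm: the middle of the surface that is visible of it).
- spotter.landmark_of(thing, camera): "xyz" ([x, y, z] in m, in world coordinates, good to about 4 mm: a listed point, or the origin of a listed thing).
The state is a dict: "time_s": time; "q": joint angles; "dq": joint speeds; "joint_efforts": joint torques, N m; "eef_pos": TCP position; "eef_rot": TCP orientation; "wrist_force": force on the tool from outside, world axes, zero at the start; "torque": the same for the moment, N m; "opening": opening from 0.0 (shut) to 1.0 (fully open); "grasp_force": force on a finger pad.
Only numpy, scipy, OpenCV 4.12 (cv2) and the standard library are available. Lean on these libraries where they do the work, as an engineer would, in place of code of your own. Each camera call takes 0.05 s, during which the arm holds its last target. There are 200 camera calls.

## Working session

There is one attempt and no reset: what is moved stays moved. The work goes in short steps, Python scripts to look and compute and a tool call to move; the robot and the scene stay as the last step left them, time stands still between calls to the robot, and variables do not carry over. Pictures are saved under pics/ and viewed, at most 13 in all, crops included, and the job is handed in when it is done.

Besides the shell and the picture viewer there is one more tool, called after "Request:" by a JSON object that holds its "method" and its "body". send_rows: Moves the arm, as the interface text tells. Its arguments: {"type":"object","properties":{"series":{"type":"array","items":{"type":"array"}}},"required":["series"]}

```bash
mkdir -p pics; cat > h.py <<'E'
from bench import telemetry, camera, ctrl, spotter
import numpy as np, cv2
from scipy.spatial.transform import Rotation as R
def snap(n,f=None):
    c=camera(n)
    if f: cv2.imwrite('pics/'+f,c['pixels'][:,:,::-1])
    return c
def lm(t,n,k=2,boxes=False):
    r=(spotter.boxes_of if boxes else spotter.landmark_of)(t,n)
    return [(round(float(d['conf']),2),(np.array(d['xyz'])*1000).round(0).tolist()) for d in r[:k]]
def st():
    o=telemetry.get_obs();print('t',o['time_s'],'p',(np.array(o['eef_pos'])*1000).round(1),'R',R.from_quat(np.roll(o['eef_rot'],-1)).as_matrix().round(3).tolist(),'F',np.round(o['wrist_force'],1),'op',o['opening'],'g',o['grasp_force'],'q',np.round(o['q'],2))
E
python3 - <<'E'
from h import *
ims=[]
for n in ['side','top']:
    ims.append(snap(n,n+'0.png')); c=ims[-1]
    print(n,c['xyz'],c['orientation'])
    for t in ['grille','grille_handle','grille_low_edge','grille_high_edge','extractor','seat','lip_edge','catch_tip','steel_bowl','mug','jigger','shaping_stick']: print(t,lm(t,n))
st()
E
```

```text
side [ 0.28461553 -1.30542968  1.20658774] [ 0.91328556  0.39684119 -0.04441555 -0.08033564]
grille [(0.86, [557.0, 197.0, 3.0]), (0.17, [520.0, -185.0, 0.0])]
grille_handle [(0.63, [572.0, 204.0, 26.0])]
grille_low_edge [(0.96, [496.0, 163.0, -0.0])]
grille_high_edge [(0.58, [626.0, 230.0, -1.0])]
extractor [(0.82, [522.0, -182.0, 2.0]), (0.26, [490.0, -500.0, 2.0])]
seat [(0.57, [504.0, -183.0, 75.0])]
lip_edge [(0.64, [444.0, -182.0, 60.0])]
catch_tip [(0.53, [591.0, -141.0, 127.0])]
steel_bowl []
mug [(0.67, [496.0, 162.0, 2.0]), (0.64, [601.0, -423.0, 3.0])]
jigger [(0.67, [697.0, -32.0, 3.0])]
shaping_stick [(0.8, [365.0, -423.0, -0.0])]
top [ 0.25185354 -0.15866345  1.41185753] [ 0.7093169   0.07452581 -0.06652694 -0.69777476]
grille [(0.64, [559.0, 198.0, 3.0]), (0.17, [503.0, -187.0, 71.0])]
grille_handle []
grille_low_edge [(0.75, [495.0, 161.0, -1.0]), (0.47, [592.0, -144.0, 130.0])]
grille_high_edge [(0.43, [519.0, -181.0, -3.0])]
extractor [(0.58, [520.0, -186.0, 1.0])]
seat [(0.61, [503.0, -185.0, 73.0])]
lip_edge [(0.8, [450.0, -180.0, 64.0]), (0.43, [559.0, 198.0, 3.0])]
catch_tip [(0.75, [496.0, 160.0, -1.0]), (0.53, [594.0, -146.0, 130.0])]
steel_bowl [(0.84, [494.0, -498.0, 5.0])]
mug [(0.64, [601.0, -426.0, -2.0])]
jigger [(0.55, [701.0, -31.0, -3.0])]
shaping_stick [(0.63, [364.0, -424.0, -1.0])]
t 1.3 p [250.5 517.6 231.3] R [[-0.9, 0.436, -0.0], [0.436, 0.9, -0.0], [0.0, -0.0, -1.0]] F [-0.  -0.2  0.6] op 1.0005813921545843 g 0.0 q [ 0.91  0.18  1.61  0.    1.35 -0.21]
```

View pics/top0.png

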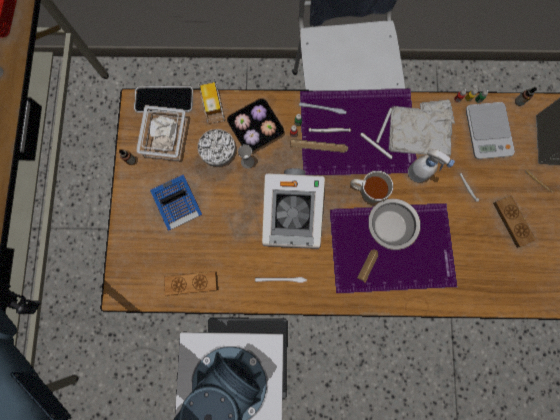

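View pics/side0.png

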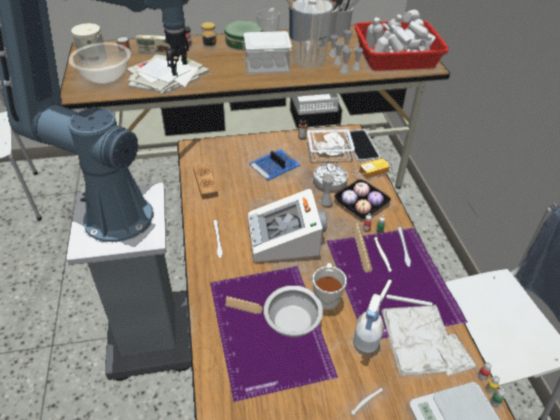

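Top and side views: the grille is at about (177,202) in the top view, yawed roughly 28° with its steel edge towards the robot. The extractor is at (293,210), about square to the base, and the catch at (289,184) points to +y. Next I move above the grille.

Request:
{"method": "send_rows", "body": {"series": [[[0,0,-36.6],[321,-314,-50],-0.4],[[0,0,-36.6],[321,-314,-50],-0.4],[[0,0,-36.6],[321,-314,-50],-0.4],[[0,0,-36.6],[321,-314,-50],-0.4],[[0,0,-36.6],[321,-314,-50],-0.4],[[0,0,-36.6],[321,-314,-50],-0.4],[[0,0,-36.6],[321,-314,-50],-0.4],[[0,0,-36.6],[321,-314,-50],-0.4],[[0,0,-36.6],[321,-314,-50],-0.4],[[0,0,-36.6],[321,-314,-50],-0.4]]}}

```text
time_s: 2.55
eef_pos: [0.5705, 0.2048, 0.1814]
eef_rot: [-0.0, 0.518, 0.856, 0.0]
wrist_force: [0.5, 0.8, -0.3]
opening: 0.703
grasp_force: 0.0
```

```bash
python3 - <<'E'
from h import *
st()
c=snap('wrist','w1.png');print(c['xyz'],c['orientation'],c['camera_matrix'])
np.savez('w1.npz',**{k:np.array(v) for k,v in c.items()})
for t in ['grille_handle','grille_low_edge','grille_high_edge']: print(t,lm(t,'wrist'))
# top-view crop of the extractor
c=snap('top');np.savez('t1.npz',**{k:np.array(v) for k,v in c.items()})
cv2.imwrite('pics/topc.png',cv2.resize(c['pixels'][160:260,245:345,::-1],None,fx=6,fy=6,interpolation=cv2.INTER_CUBIC))
E
```

```text
t 2.55 p [570.5 204.8 181.4] R [[-0.464, 0.886, -0.0], [0.886, 0.464, 0.0], [0.001, -0.0, -1.0]] F [ 0.5  0.8 -0.3] op 0.7034500155163699 g 0.0 q [ 0.15  0.3   1.57  0.    1.27 -0.33]
[0.53252531 0.2754283  0.32429616] [ 0.95890536 -0.15250899 -0.03723569  0.23633668] [[363.21298281   0.         274.35326981]
 [  0.         363.21298281 211.59524389]
 [  0.           0.           1.        ]]
grille_handle [(0.91, [576.0, 208.0, 26.0])]
grille_low_edge [(0.94, [491.0, 166.0, -2.0])]
grille_high_edge [(0.76, [624.0, 233.0, 2.0])]
```

View pics/w1.png

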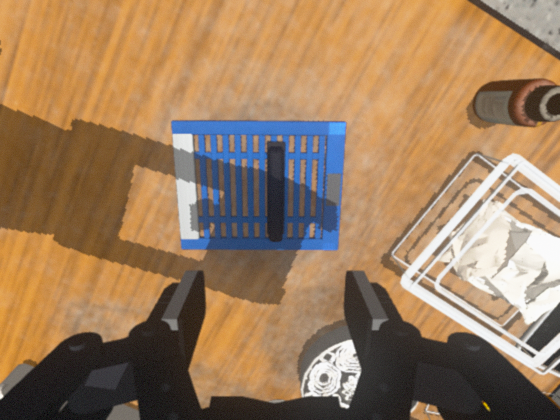

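View pics/topc.png

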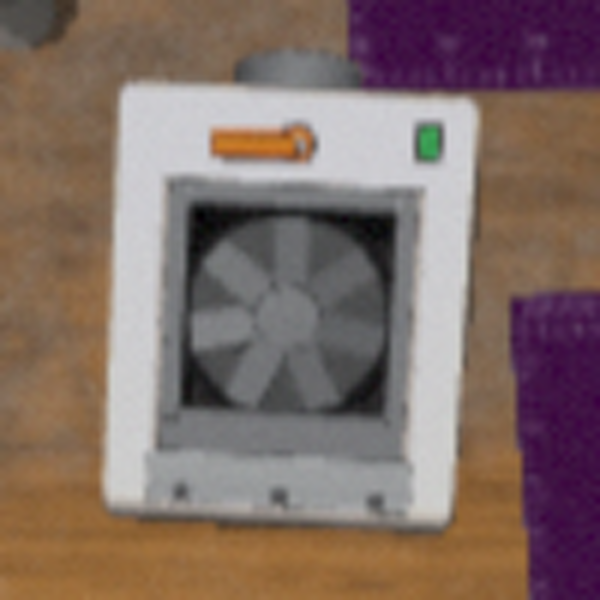

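Wrist view: grille plate corners at (172,122), (345,122), (338,249) and (181,249), with the handle running from (275,143) to (276,241). Top crop: recess top corners at (168,178) and (425,188), lip along (148,452)–(412,463), and catch pivot at (298,143). I'll fit both poses from these.

```bash
cat >> h.py <<'E'
def proj(c,P):
    q=np.roll(c['orientation'],-1);X=R.from_quat(q).inv().apply(np.array(P)/1000-c['xyz'])
    X=X*[1,-1,-1];K=c['camera_matrix'];return (X[:,:2]/X[:,2:])*[K[0,0],K[1,1]]+K[:2,2]
from scipy.optimize import least_squares
S22=R.from_euler('y',-22,degrees=True)
def seat_pts(p,L,z0): # p: x,y of seat origin, yaw deg ; z0 seat origin height
    return R.from_euler('z',p[2],degrees=True).apply(S22.apply(L))+[p[0],p[1],z0]
E
python3 - <<'E'
from h import *
c=dict(np.load('w1.npz'))
L=np.array([[-75,60,6],[75,60,6],[75,-60,6],[-75,-60,6],[15,40,36],[15,-40,36]],float)
uv=np.array([[172,122],[345,122],[338,249],[181,249],[275,143],[276,241]],float)
f=lambda p:(proj(c,R.from_euler('z',p[2],degrees=True).apply(L)+[p[0],p[1],0])-uv).ravel()
s=least_squares(f,[558,197,27.6]);print(s.x.round(1),s.fun.reshape(-1,2).round(1).tolist())
print('handle',R.from_euler('z',s.x[2],degrees=True).apply([15,0,0])+[*s.x[:2],0])
c=dict(np.load('t1.npz'))
# height of the seat origin: face z at middle is (45+129)/2=87 at extractor x=0
a=np.deg2rad(22)
# face point offset (s along slope), origin unknown s: use lip, walls and pivot
L=np.array([[79,63,6],[79,-63,6],[-61,63,12],[-61,-63,12],[100,0,28]],float)
uv=np.array([[168,178],[425,188],[148,452],[412,463],[300,143]],float)/6+[245,160]-0.4
f=lambda p:(proj(c,seat_pts(p,L,p[3]))-uv).ravel()
s=least_squares(f,[503,-184,0,72]);print(s.x.round(1),s.fun.reshape(-1,2).round(1).tolist())
E
```

```text
[557.8 197.   27.8] [[-2.1, -2.5], [1.1, -2.8], [0.5, -0.2], [0.3, -0.1], [0.7, 5.0], [-0.3, 0.7]]
handle [571.02923119 203.95713335   0.        ]
[ 499.3 -183.7   -2.1  107.4] [[-0.0, -0.7], [-0.1, -0.2], [1.1, 0.3], [-0.7, 0.6], [-0.2, 0.0]]
```

Request:
{"method": "send_rows", "body": {"series": [[[0,0,0.2],[0,-1,-60],-0.4],[[0,0,0.2],[0,-1,-115],-0.4],[[0,0,0.2],[0,-1,-150],-0.4],[[0,0,0.2],[0,-1,-170],-0.4],[[0,0,0.2],[0,-1,-170],0.3],[[0,0,0.2],[0,-1,-170],1],[[0,0,0.2],[0,-1,-170],1],[[0,0,0.2],[0,-1,-170],1],[[0,0,0.2],[0,-1,-170],1],[[0,0,0.2],[0,-1,-170],1]]}}

```text
time_s: 4.05
eef_pos: [0.5733, 0.203, 0.0135]
eef_rot: [0.002, 0.517, 0.856, 0.001]
wrist_force: [0.1, 0.7, 7.2]
opening: 0.126
grasp_force: 61.3
```

Request:
{"method": "send_rows", "body": {"series": [[[0,0,0],[0,0,40],1],[[0,0,0],[0,0,90],1],[[0,0,0],[0,0,140],1],[[0,0,0],[0,0,180],1],[[0,0,0],[0,0,180],1]]}}

```text
time_s: 4.68
eef_pos: [0.574, 0.203, 0.196]
eef_rot: [0.003, 0.517, 0.856, 0.003]
wrist_force: [0.0, -0.5, -1.5]
opening: 0.126
grasp_force: 60.1
```

```bash
python3 - <<'E'
from h import *
st()
c=snap('wrist','w2.png')
np.savez('w2.npz',**{k:np.array(v) for k,v in c.items()})
for t in ['grille_handle','grille_low_edge','grille_high_edge']: print(t,lm(t,'wrist'))
E
```

```text
t 4.675 p [574. 203. 196.] R [[-0.466, 0.885, 0.008], [0.885, 0.466, 0.001], [-0.003, 0.008, -1.0]] F [ 0.  -0.5 -1.5] op 0.12601182805605654 g 60.08846640586853 q [ 0.15  0.28  1.56 -0.    1.29 -0.34]
grille_handle [(0.76, [574.0, 205.0, 212.0])]
grille_low_edge []
grille_high_edge [(0.69, [627.0, 234.0, 184.0])]
```

View pics/w2.png

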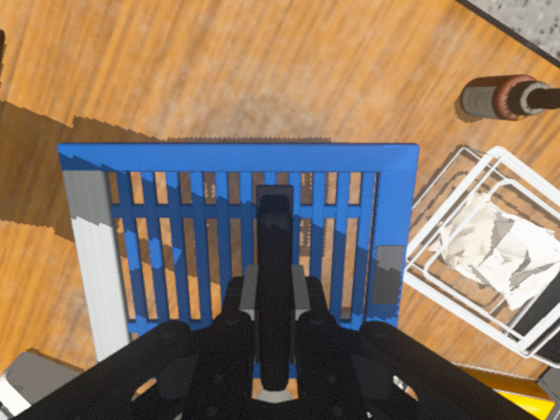

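```bash
python3 - <<'E'
from h import *
c=dict(np.load('w2.npz'))
o=telemetry.get_obs();Rt=R.from_quat(np.roll(o['eef_rot'],-1));p0=np.array(o['eef_pos'])*1000
M=R.from_matrix(np.array([[0,1,0],[1,0,0],[0,0,-1.]]))
L=np.array([[-75,60,6],[75,60,6],[15,40,36],[15,-40,36]],float)
uv=np.array([[62,146],[417,146],[275,187],[273,390]],float)
def f(p): # grille origin in tool-aligned grille axes rel. TCP
    G=Rt*M; return (proj(c,G.apply(R.from_rotvec([p[3],0,p[4]],degrees=True).apply(L)+p[:3])+p0)-uv).ravel()
s=least_squares(f,[-15,0,-10,0,0]);print(s.x.round(1),s.fun.reshape(-1,2).round(1).tolist())
g=lambda p:f([*p,0,0])
s=least_squares(g,[-15,0,-10]);print(s.x.round(1),s.fun.reshape(-1,2).round(1).tolist())
E
```

```text
[-12.3  -0.7  -6.3  -9.7  -0.1] [[4.0, -6.0], [-5.8, -5.8], [-0.2, 5.6], [1.8, 4.5]]
[-12.    0.5 -11.8] [[-2.0, -7.0], [-0.8, -7.2], [0.5, 18.3], [2.2, -7.2]]
```

```bash
python3 - <<'E'
from h import *
st()
for n in ['side','top']:
    snap(n)
    for t in ['grille_handle','grille_low_edge','grille_high_edge','lip_edge','seat']: print(n,t,lm(t,n))
st()
E
```

```text
t 4.875 p [570.1 202.3 189.1] R [[-0.466, 0.885, -0.004], [0.885, 0.466, -0.001], [0.001, -0.003, -1.0]] F [ 0.6  0.8 -1.8] op 0.12643237279260905 g 60.06785988807678 q [ 0.15  0.29  1.57 -0.    1.29 -0.34]
side grille_handle [(0.56, [568.0, 203.0, 202.0])]
side grille_low_edge [(0.93, [492.0, 162.0, 179.0])]
side grille_high_edge [(0.9, [625.0, 228.0, 177.0])]
side lip_edge [(0.85, [447.0, -183.0, 60.0])]
side seat [(0.92, [504.0, -182.0, 76.0])]
top grille_handle [(0.74, [570.0, 203.0, 206.0])]
top grille_low_edge [(0.69, [496.0, 158.0, 178.0])]
top grille_high_edge [(0.57, [624.0, 230.0, 178.0])]
top lip_edge [(0.81, [446.0, -180.0, 63.0])]
top seat [(0.64, [504.0, -184.0, 74.0])]
t 5.475 p [571.5 202.6 191.3] R [[-0.466, 0.885, -0.0], [0.885, 0.466, -0.0], [0.0, -0.0, -1.0]] F [ 0.1  0.2 -2.5] op 0.12699554316497827 g 60.06937265396118 q [ 0.15  0.29  1.56 -0.    1.29 -0.34]
```

Request:
{"method": "send_rows", "body": {"series": [[[0,0,-3],[-5,-30,40],1],[[0,0,-7],[-15,-85,90],1],[[0,0,-11],[-25,-140,120],1],[[0,0,-15],[-35,-200,139],1],[[0,0,-19],[-45,-260,139],1],[[0,0,-23],[-55,-320,139],1],[[0,0,-27],[-65,-380,139],1],[[0,0,-29.9],[-71,-435,139],1],[[0,0,-29.9],[-71,-485,139],1],[[0,0,-29.9],[-71,-513,139],1]]}}

```text
time_s: 6.72
eef_pos: [0.4999, -0.313, 0.3302]
eef_rot: [0.0, 0.721, 0.693, -0.0]
wrist_force: [1.2, 0.2, -1.4]
opening: 0.127
grasp_force: 60.1
```

Request:
{"method": "send_rows", "body": {"series": [[[0,0,0],[0,0,0],1],[[0,0,0],[0,0,0],1],[[0,0,0],[0,0,0],1],[[0,0,0],[0,0,0],1],[[0,0,0],[0,0,0],1],[[0,0,0],[0,0,0],1]]}}

```text
time_s: 7.48
eef_pos: [0.5006, -0.3102, 0.3304]
eef_rot: [0.0, 0.72, 0.694, -0.0]
wrist_force: [0.1, 0.0, -1.9]
opening: 0.127
grasp_force: 60.0
```

```bash
python3 - <<'E'
from h import *
st()
c=snap('wrist','w3.png')
np.savez('w3.npz',**{k:np.array(v) for k,v in c.items()})
for t in ['lip_edge','seat','catch_tip']: print(t,lm(t,'wrist'))
c=dict(np.load('w2.npz'))
G=R.from_matrix(np.array([[-0.466, 0.885, 0.008], [0.885, 0.466, 0.001], [-0.003, 0.008, -1.0]])@np.array([[0,1,0],[1,0,0],[0,0,-1.]]))
L=np.array([[-75,60,6],[75,60,6],[15,40,36],[15,-40,36]],float)
uv=np.array([[62,146],[417,146],[275,187],[273,390]],float)
f=lambda p:(proj(c,G.apply(L+p)+[574,203,196])-uv).ravel()
s=least_squares(f,[-15,0,-10]);print(s.x.round(1),s.fun.reshape(-1,2).round(1).tolist())
c=dict(np.load('t1.npz'))
L=np.array([[79,63,6],[79,-63,6],[-61,63,12],[-61,-63,12],[100,0,28]],float)
uv=np.array([[168,178],[425,188],[148,452],[412,463],[300,143]],float)/6+[245,160]-0.4
f=lambda p:(proj(c,seat_pts(p,L,75))-uv).ravel()
s=least_squares(f,[503,-184,0]);print(s.x.round(1),s.fun.reshape(-1,2).round(1).tolist())
E
```

```text
t 7.475 p [ 500.6 -310.2  330.4] R [[0.037, 0.999, 0.0], [0.999, -0.037, -0.0], [-0.0, 0.0, -1.0]] F [ 0.1  0.  -1.9] op 0.12659213575760772 g 60.04731059074402 q [-0.76  0.15  1.45 -0.    1.55 -0.72]
lip_edge [(0.59, [449.0, -184.0, 61.0])]
seat [(0.61, [508.0, -184.0, 75.0])]
catch_tip [(0.51, [522.0, -184.0, 2.0]), (0.49, [504.0, -308.0, 343.0])]
[-15.9   1.9 -18.2] [[-0.9, -7.4], [-0.1, -7.2], [-0.4, 18.0], [1.4, -6.5]]
[ 506.1 -184.4   -2.1] [[0.5, -0.3], [-0.7, 0.2], [1.7, -0.4], [-1.2, -0.1], [-0.3, 0.6]]
```

View pics/w3.png

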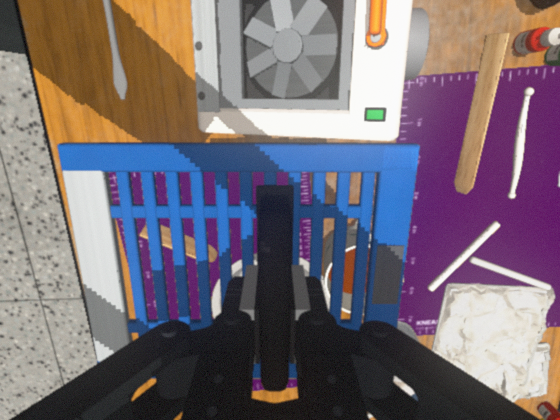

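```bash
python3 - <<'E'
from h import *
c=dict(np.load('w3.npz'))
G=R.from_euler('z',-2.1,degrees=True)
L=np.array([[-75,60,6],[75,60,6],[15,40,17],[15,-40,36]],float)
uv=np.array([[60,146],[418,146],[275,187],[273,390]],float)
for n in (3,5):
  f=lambda p:(proj(c,G.apply(R.from_rotvec([*p[3:],0,0,0][:2]+[0],degrees=True).apply(L)+p[:3])+[500.6,-310.2,330.4])-uv).ravel()
  s=least_squares(f,[-15,0,-10,0,0][:n]);print(s.x.round(1),s.fun.reshape(-1,2).round(1).tolist())
for p in ([506,-184,-2.1],[503.5,-184,-2.1]):
  P=seat_pts(p,np.array([[79,-63,6],[-61,-63,12],[-61,-63,9],[-88,-63,12],[100,0,28.]]),75);print(proj(c,P).round(0).tolist())
cv2.imwrite('pics/w3c.png',cv2.resize(c['pixels'][0:145,190:430,::-1],None,fx=3.3,fy=3.3,interpolation=cv2.INTER_CUBIC))
E
```

```text
[-16.   -0.  -16.9] [[-0.1, -3.7], [-0.5, -3.4], [-0.6, 8.5], [1.2, -1.7]]
[-16.   -0.2 -15.7  -2.5   0.2] [[1.4, -4.1], [-2.1, -4.0], [-0.7, 6.9], [1.4, 0.9]]
[[350.0, 111.0], [220.0, 109.0], [221.0, 109.0], [199.0, 108.0], [375.0, 34.0]]
[[347.0, 111.0], [218.0, 109.0], [219.0, 109.0], [197.0, 108.0], [372.0, 34.0]]
```

View pics/w3c.png

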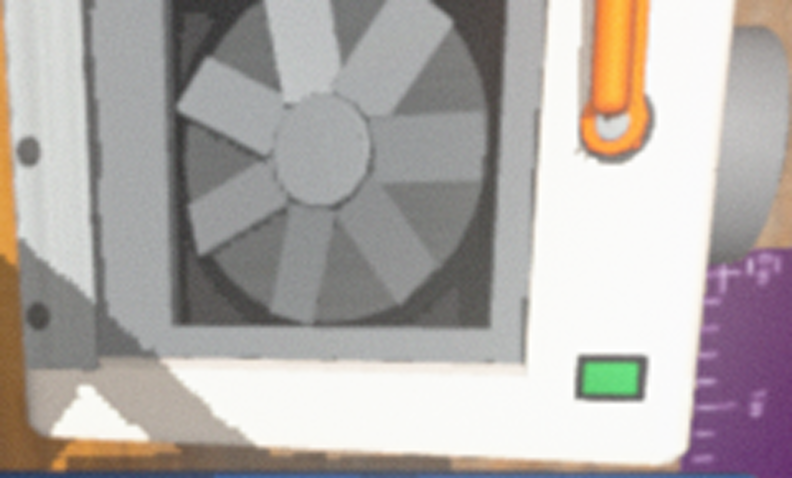

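Crop: recess upper right corner at (350,110), lip edge end at (220,111) and pivot at (375,37) in the full picture. These match the seat at (506, -184.4, 75), yaw -2.1°. Next I compute the insertion waypoints.

```bash
cat >> h.py <<'E'
SEAT=np.array([506,-184.4,75]);YAW=R.from_euler('z',-2.1,degrees=True)
OFF=np.array([15.5,0,13.5])
def tcp(lx,lz,th,ly=0):
    G=R.from_euler('y',-th,degrees=True)
    return YAW.apply(S22.apply(np.array([lx,ly,lz])+G.apply([75,0,0]+OFF)))+SEAT
E
python3 - <<'E'
from h import *
for w in [(-20,70,15),(-40,25,15),(-40,5,15),(-55,1,15),(-70,-3,15),(-71,-2,10),(-72,-1,5),(-73,0,0)]:
    t=tcp(*w);rv=YAW.apply([0,-(22+w[2]),0]);print(w,t.round(1),'d',(t-[500.5,-310.4,330.4]).round(1),rv.round(2))
E
```

```text
(-20, 70, 15) [ 525.4 -185.1  197.7] d [  24.9  125.3 -132.7] [ -1.36 -36.98   0.  ]
(-40, 25, 15) [ 523.7 -185.   148.4] d [  23.2  125.4 -182. ] [ -1.36 -36.98   0.  ]
(-40, 5, 15) [ 531.2 -185.3  129.9] d [  30.7  125.1 -200.5] [ -1.36 -36.98   0.  ]
(-55, 1, 15) [ 518.8 -184.9  120.6] d [  18.3  125.5 -209.8] [ -1.36 -36.98   0.  ]
(-70, -3, 15) [ 506.4 -184.4  111.2] d [   5.9  126.  -219.2] [ -1.36 -36.98   0.  ]
(-71, -2, 10) [ 510.5 -184.6  106. ] d [  10.   125.8 -224.4] [ -1.17 -31.98   0.  ]
(-72, -1, 5) [ 514.1 -184.7  100.2] d [  13.6  125.7 -230.2] [ -0.99 -26.98   0.  ]
(-73, 0, 0) [ 517.2 -184.8   94.1] d [  16.7  125.6 -236.3] [ -0.81 -21.99   0.  ]
```

Request:
{"method": "send_rows", "body": {"series": [[[-0.4,-10,0],[5,40,-20],1],[[-0.8,-20,0],[15,80,-50],1],[[-1.1,-30,0],[25,110,-90],1],[[-1.36,-37,0],[25,125,-120],1],[[-1.36,-37,0],[25,125,-133],1],[[-1.36,-37,0],[24,125,-155],1],[[-1.36,-37,0],[23,125,-170],1],[[-1.36,-37,0],[23,125,-182],1],[[-1.36,-37,0],[23,125,-182],1],[[-1.36,-37,0],[23,125,-182],1]]}}

```text
time_s: 8.93
eef_pos: [0.5243, -0.1862, 0.1493]
eef_rot: [0.229, 0.683, 0.658, 0.22]
wrist_force: [0.6, 0.1, -2.1]
opening: 0.129
grasp_force: 60.0
```

Request:
{"method": "send_rows", "body": {"series": [[[0,0,0],[0,0,0],1],[[0,0,0],[0,0,0],1],[[0,0,0],[0,0,0],1],[[0,0,0],[0,0,0],1]]}}

```text
time_s: 9.43
eef_pos: [0.5235, -0.1854, 0.1484]
eef_rot: [0.229, 0.683, 0.658, 0.22]
wrist_force: [0.0, 0.6, -2.2]
opening: 0.128
grasp_force: 60.0
```

```bash
python3 - <<'E'
from h import *
st()
S=lambda P:S22.inv().apply(YAW.inv().apply(np.array(P)-SEAT)).round(1).tolist()
for n in ['side','top']:
    c=snap(n)
    cv2.imwrite(f'pics/{n}3.png',cv2.resize(c['pixels'][160:260,245:345,::-1] if n=='top' else c['pixels'][170:270,230:360,::-1],None,fx=6,fy=6,interpolation=cv2.INTER_CUBIC))
    for t in ['grille_handle','grille_low_edge','grille_high_edge','lip_edge']: print(n,t,[(a,S(b)) for a,b in lm(t,n)])
print('expect low -40,0,25; high',(np.array([-40,0,25])+R.from_euler('y',-15,degrees=True).apply([150,0,0])).round(1),'handle',(np.array([-40,0,25])+R.from_euler('y',-15,degrees=True).apply([90,0,26])).round(1))
st()
E
```

```text
t 9.425 p [ 523.5 -185.4  148.4] R [[0.037, 0.798, 0.602], [0.999, -0.03, -0.022], [0.0, 0.602, -0.798]] F [ 0.   0.6 -2.2] op 0.12838104246757043 g 60.02254843711853 q [-0.81 -0.07  2.21  0.76  0.66 -1.31]
side grille_handle [(0.77, [36.5, 0.6, 76.9]), (0.27, [-13.8, 0.9, -74.2])]
side grille_low_edge [(0.71, [-35.5, -1.2, 29.5]), (0.62, [108.0, -0.9, 69.6])]
side grille_high_edge [(0.66, [104.4, -5.0, 65.7])]
side lip_edge [(0.66, [-59.7, -1.7, 6.9])]
top grille_handle [(0.2, [-149.7, -242.6, -20.4])]
top grille_low_edge [(0.84, [-37.0, 1.8, 23.6]), (0.65, [98.0, 43.5, 19.7])]
top grille_high_edge [(0.68, [31.3, 0.8, 45.6]), (0.63, [109.1, -0.7, 61.6])]
top lip_edge []
expect low -40,0,25; high [104.9   0.   63.8] handle [40.2  0.  73.4]
t 9.925 p [ 523.5 -185.4  148.3] R [[0.037, 0.798, 0.602], [0.999, -0.03, -0.022], [0.0, 0.602, -0.798]] F [ 0.5  0.1 -1.8] op 0.12269403399256563 g 60.023208260536194 q [-0.81 -0.07  2.21  0.76  0.66 -1.31]
```

View pics/side3.png

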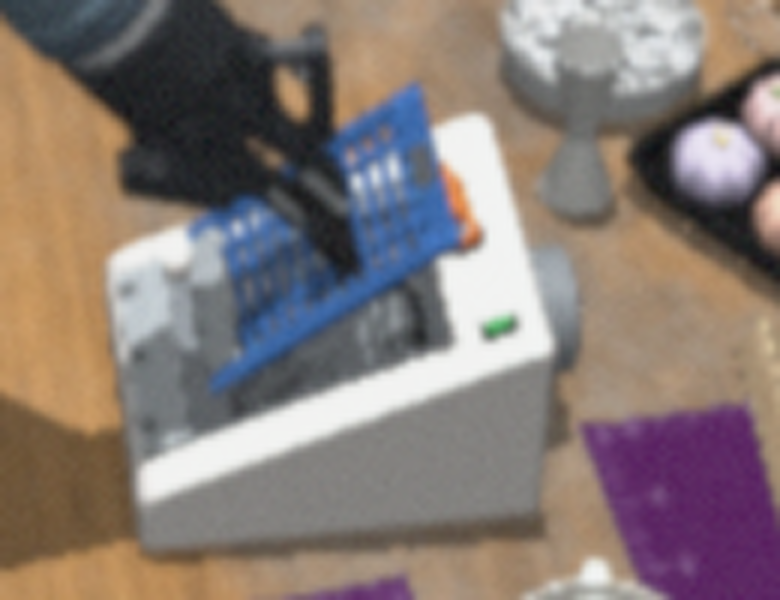

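The side crop shows the grille tilted above the recess, centred between the side walls, with its low edge just above the lip. That matches the plan, so I insert.

Request:
{"method": "send_rows", "body": {"series": [[[0,0,0],[3,0,-7],1],[[0,0,0],[6,0,-14],1],[[0,0,0],[8,0,-18],1],[[0,0,0],[8,0,-18.5],1],[[0,0,0],[4,0,-21.5],1],[[0,0,0],[0,0,-24.5],1],[[0,0,0],[-4,0,-27.5],1],[[0,0,0],[-7,0.5,-29.5],1],[[0,0,0],[-7,0.5,-29.5],1],[[0,0,0],[-7,0.5,-29.5],1]]}}

```text
time_s: 11.18
eef_pos: [0.5166, -0.1851, 0.119]
eef_rot: [0.229, 0.683, 0.658, 0.22]
wrist_force: [-0.4, 0.1, -2.0]
opening: 0.126
grasp_force: 60.2
```

No contact so far. Continuing under the lip.

Request:
{"method": "send_rows", "body": {"series": [[[0,0,0],[-3,0,-2.3],1],[[0,0,0],[-6,0.3,-4.5],1],[[0,0,0],[-8,0.4,-6],1],[[0,0,0],[-10,0.5,-7.8],1],[[0,0,0],[-10.5,0.5,-8],1],[[0,0,0],[-10.5,0.5,-8],1],[[0,0,0],[-10.5,0.5,-8],1]]}}

```text
time_s: 12.05
eef_pos: [0.5061, -0.1845, 0.1109]
eef_rot: [0.229, 0.683, 0.658, 0.22]
wrist_force: [-0.9, -0.0, -2.3]
opening: 0.129
grasp_force: 60.2
```

```bash
python3 - <<'E'
from h import *
S=lambda P:S22.inv().apply(YAW.inv().apply(np.array(P)-SEAT)).round(1).tolist()
for n in ['side','top']:
    c=snap(n)
    if n=='side': cv2.imwrite(f'pics/{n}4.png',cv2.resize(c['pixels'][170:270,230:360,::-1],None,fx=6,fy=6,interpolation=cv2.INTER_CUBIC))
    for t in ['grille_handle','grille_high_edge']: print(n,t,[(a,S(b)) for a,b in lm(t,n)])
print('expect high',(np.array([-71,0,-3])+R.from_euler('y',-15,degrees=True).apply([150,0,0])).round(1),'handle',(np.array([-71,0,-3])+R.from_euler('y',-15,degrees=True).apply([90,0,26])).round(1))
st()
E
```

```text
side grille_handle [(0.73, [7.8, 0.1, 43.2])]
side grille_high_edge [(0.67, [-2.5, 1.3, 2.1]), (0.63, [76.0, -1.5, 38.3])]
top grille_handle [(0.66, [-2.1, 0.4, -2.4]), (0.6, [13.0, 4.2, 48.7])]
top grille_high_edge [(0.58, [75.8, -0.5, 35.2])]
expect high [73.9  0.  35.8] handle [ 9.2  0.  45.4]
t 12.35 p [ 506.1 -184.4  110.8] R [[0.037, 0.798, 0.602], [0.999, -0.03, -0.022], [0.0, 0.602, -0.798]] F [ 0.1 -1.  -1.8] op 0.1276258836143386 g 60.17794489860535 q [-0.85 -0.02  2.26  0.87  0.61 -1.47]
```

View pics/side4.png

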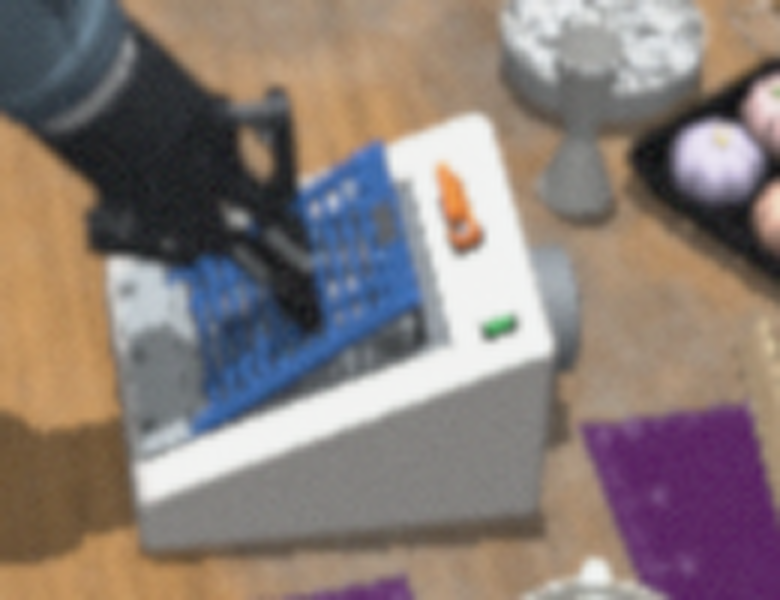

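The steel strip is now out of sight under the lip and there is no contact force. Lowering the upper edge.

Request:
{"method": "send_rows", "body": {"series": [[[0.09,2.5,0],[2,0,-2.5],1],[[0.18,5,0],[4.3,0,-5],1],[[0.27,7.5,0],[6,0,-7.8],1],[[0.36,10,0],[8,0,-10.6],1],[[0.42,11.5,0],[9,0,-12.3],1],[[0.48,13,0],[10,0,-14],1],[[0.48,13,0],[10,0,-14],1],[[0.48,13,0],[10,0,-14],1]]}}

```text
time_s: 13.35
eef_pos: [0.5159, -0.1842, 0.0966]
eef_rot: [0.15, 0.704, 0.679, 0.145]
wrist_force: [0.3, -0.1, -0.6]
opening: 0.131
grasp_force: 60.1
```

Request:
{"method": "send_rows", "body": {"series": [[[0.04,1,0],[0.5,0,-1.4],1],[[0.07,2,0],[1,0,-2.7],1],[[0.07,2,0],[1,0,-2.7],1],[[0.07,2,0],[1,0,-2.7],1]]}}

```text
time_s: 13.85
eef_pos: [0.5173, -0.1846, 0.0943]
eef_rot: [0.138, 0.707, 0.681, 0.133]
wrist_force: [0.4, -0.4, -1.1]
opening: 0.127
grasp_force: 60.2
```

```bash
python3 - <<'E'
from h import *
S=lambda P:S22.inv().apply(YAW.inv().apply(np.array(P)-SEAT)).round(1).tolist()
for n in ['side','top']:
    c=snap(n)
    for t in ['grille','grille_high_edge']: print(n,t,[(a,S(b)) for a,b in lm(t,n)])
st()
E
```

```text
side grille [(0.94, [0.4, -0.6, 0.9])]
side grille_high_edge [(0.64, [80.9, -2.9, 5.0])]
top grille [(0.77, [4.6, 2.5, 3.5]), (0.46, [-16.1, -3.1, -77.6])]
top grille_high_edge [(0.63, [82.7, -0.8, -1.1])]
t 14.15 p [ 517.1 -184.5   94.2] R [[0.037, 0.926, 0.375], [0.999, -0.035, -0.014], [-0.0, 0.375, -0.927]] F [ 0.5 -0.2 -0.5] op 0.1253936781484794 g 60.285404920578 q [-0.7   0.1   2.07  0.37  0.7  -0.91]
```

Request:
{"method": "send_rows", "body": {"series": [[[0,0,0],[0.4,0,-0.9],1],[[0,0,0],[0.8,0,-1.9],1],[[0,0,0],[0.8,0,-1.9],1],[[0,0,0],[0.8,0,-1.9],1]]}}

```text
time_s: 14.65
eef_pos: [0.5172, -0.1845, 0.0941]
eef_rot: [0.137, 0.706, 0.682, 0.132]
wrist_force: [-25.9, 5.0, 31.6]
opening: 0.125
grasp_force: 66.0
```

Request:
{"method": "send_rows", "body": {"series": [[[0,0,0],[-0.8,0,1.9],1],[[0,0,0],[-1.9,0,4],1],[[0,0,0],[-1.9,0,4],1],[[0,0,0],[-3.3,0,3.4],1],[[0,0,0],[-4.7,0,2.8],1],[[0,0,0],[-4.7,0,2.8],1],[[0,0,0],[-4.7,0,2.8],1]]}}

```text
time_s: 15.52
eef_pos: [0.5136, -0.1844, 0.0953]
eef_rot: [0.138, 0.707, 0.681, 0.133]
wrist_force: [5.7, 2.2, -0.5]
opening: 0.132
grasp_force: 60.0
```

Request:
{"method": "send_rows", "body": {"series": [[[0,0,0],[1.3,0,-0.5],1],[[0,0,0],[1.7,0,-1.5],1],[[0,0,0],[2,0,-2.4],1],[[0,0,0],[2,0,-2.4],1],[[0,0,0],[2,0,-2.4],1]]}}

```text
time_s: 16.15
eef_pos: [0.5146, -0.1845, 0.0932]
eef_rot: [0.137, 0.707, 0.681, 0.132]
wrist_force: [-11.2, 2.9, 13.1]
opening: 0.129
grasp_force: 62.7
```

```bash
python3 - <<'E'
from h import *
S=lambda P:S22.inv().apply(YAW.inv().apply(np.array(P)-SEAT)).round(1).tolist()
st()
for n in ['side','top']:
    c=snap(n)
    cv2.imwrite(f'pics/{n}5.png',cv2.resize(c['pixels'][160:260,245:345,::-1] if n=='top' else c['pixels'][170:270,230:360,::-1],None,fx=6,fy=6,interpolation=cv2.INTER_CUBIC))
    for t in ['grille','grille_high_edge']: print(n,t,[(a,S(b)) for a,b in lm(t,n)])
E
```

```text
t 16.15 p [ 514.6 -184.5   93.2] R [[0.036, 0.927, 0.374], [0.999, -0.034, -0.014], [-0.0, 0.374, -0.927]] F [-11.2   2.9  13.1] op 0.12886286688396012 g 62.65933871269226 q [-0.7   0.09  2.07  0.37  0.7  -0.92]
side grille [(0.89, [2.0, 0.4, 2.4])]
side grille_high_edge [(0.9, [74.7, -0.1, 3.3])]
top grille [(0.61, [-3.1, 3.3, 3.4])]
top grille_high_edge [(0.56, [79.0, 3.1, -1.7])]
```

View pics/side5.png

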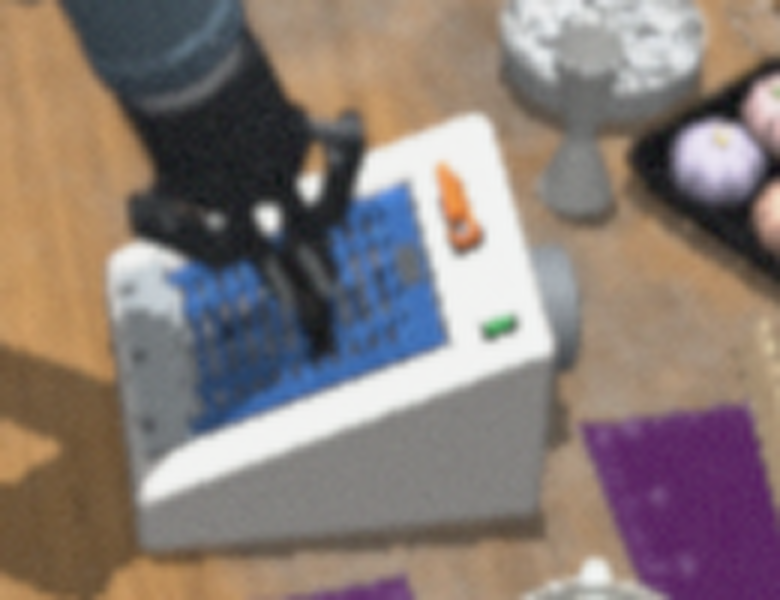

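The side crop shows the grille flush in the recess, and the contact height repeats. Releasing and backing off along the face normal.

Request:
{"method": "send_rows", "body": {"series": [[[0,0,0],[0,0,0],0.4],[[0,0,0],[0,0,0],0.2],[[0,0,0],[0,0,0],0.2],[[0,0,0],[0,0,0],0.2],[[0,0,0],[-8,0,19],0.2],[[0,0,0],[-19,0,46],0.2],[[0,0,0],[-30,0,74],0.2],[[0,0,0],[-30,0,74],0.2],[[0,0,0],[-30,0,74],0.2]]}}

```text
time_s: 17.58
eef_pos: [0.485, -0.1842, 0.166]
eef_rot: [0.137, 0.707, 0.681, 0.132]
wrist_force: [0.4, 0.8, -0.9]
opening: 0.4
grasp_force: 0.0
```

```bash
python3 - <<'E'
from h import *
S=lambda P:S22.inv().apply(YAW.inv().apply(np.array(P)-SEAT)).round(1).tolist()
st()
for n in ['side','top']:
    c=snap(n)
    if n=='side': cv2.imwrite(f'pics/{n}6.png',cv2.resize(c['pixels'][170:270,230:360,::-1],None,fx=6,fy=6,interpolation=cv2.INTER_CUBIC))
    for t in ['grille','grille_low_edge','grille_high_edge','catch_tip']: print(n,t,[(a,S(b)) for a,b in lm(t,n)])
N=YAW.apply(S22.apply(np.eye(3)));print('axes x,y,z',N.round(3).tolist())
p=np.array(telemetry.get_obs()['eef_pos'])*1000
for r in (28,):
  for a in range(0,91,10):
    d=np.deg2rad(a);L=[100-r*np.sin(d),r*np.cos(d),16]
    t=YAW.apply(S22.apply(L))+SEAT;print(a,t.round(1),'d',(t-p).round(1))
  L=[100,r,70];print('above',(YAW.apply(S22.apply(L))+SEAT-p).round(1))
E
```

```text
t 17.575 p [ 485.  -184.2  166. ] R [[0.037, 0.927, 0.374], [0.999, -0.035, -0.014], [0.0, 0.374, -0.927]] F [ 0.4  0.8 -0.9] op 0.3996830060452898 g 0.0 q [-0.75 -0.1   2.09  0.32  0.88 -0.89]
side grille [(0.59, [0.9, 1.4, 5.0])]
side grille_low_edge [(0.89, [-74.4, -1.2, 5.3])]
side grille_high_edge [(0.62, [78.8, -1.0, 2.7])]
side catch_tip [(0.6, [147.3, 158.4, -138.2]), (0.51, [98.1, 45.5, 17.5])]
top grille [(0.95, [-2.9, 3.3, 1.2])]
top grille_low_edge []
top grille_high_edge [(0.59, [77.7, -2.0, -0.1])]
top catch_tip [(0.65, [99.0, 41.5, 19.3]), (0.39, [146.5, 163.4, -142.2])]
axes x,y,z [[0.927, -0.034, 0.375], [0.037, 0.999, 0.0], [-0.374, 0.014, 0.927]]
0 [ 593.7 -159.6  127.3] d [108.6  24.7 -39. ]
10 [ 589.2 -159.9  125.5] d [104.1  24.5 -40.9]
20 [ 584.8 -161.   123.7] d [ 99.7  23.4 -42.6]
30 [ 580.6 -162.9  122.1] d [ 95.5  21.5 -44.3]
40 [ 576.8 -165.5  120.6] d [ 91.7  18.8 -45.8]
50 [ 573.5 -168.9  119.3] d [ 88.4  15.5 -47.1]
60 [ 570.7 -172.8  118.2] d [ 85.6  11.6 -48.1]
70 [ 568.6 -177.1  117.4] d [ 83.6   7.2 -48.9]
80 [ 567.3 -181.8  117. ] d [ 82.2   2.5 -49.4]
90 [ 566.7 -186.6  116.8] d [ 81.7  -2.3 -49.5]
above [88.4 25.5 11. ]
```

View pics/side6.png

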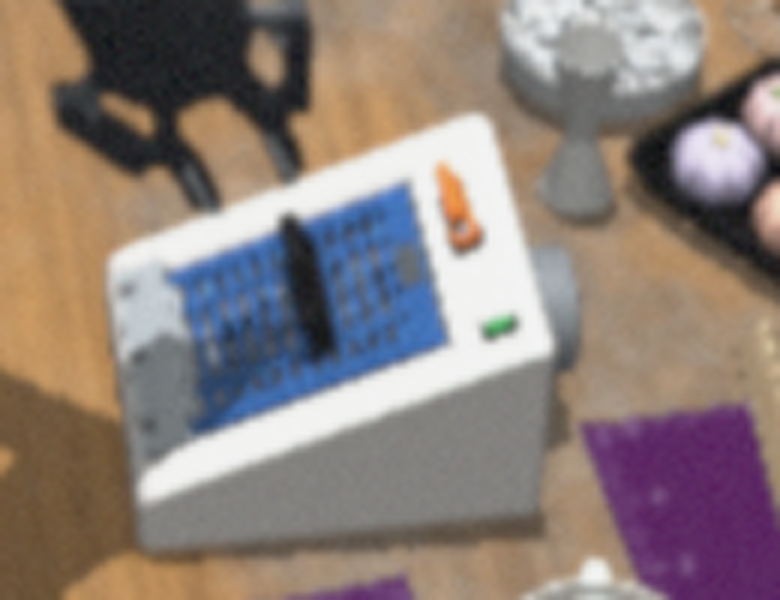

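Grille is flush, handle free, and the catch is still at 0 with its tip at about (98, 43, 18) in the seat frame. Going to cage the fin.

Request:
{"method": "send_rows", "body": {"series": [[[0,0,0],[44,13,6],0.2],[[0,0,0],[88,25,11],0.2],[[0,0,0],[88,25,11],0.2],[[0,0,0],[88,25,11],0.2],[[0,0,0],[95,25,-7],0.2],[[0,0,0],[103,25,-25],0.2],[[0,0,0],[108.5,24.7,-39],0.2],[[0,0,0],[108.5,24.7,-39],0.2],[[0,0,0],[108.5,24.7,-39],0.6],[[0,0,0],[108.5,24.7,-39],0.6]]}}

```text
time_s: 19.32
eef_pos: [0.5938, -0.16, 0.1285]
eef_rot: [0.138, 0.707, 0.681, 0.133]
wrist_force: [-0.4, 0.3, 0.7]
opening: 0.207
grasp_force: 0.0
```

```bash
python3 - <<'E'
from h import *
st()
snap('wrist','w7.png');st()
p=np.array([593.7,-159.6,127.3])
for a in list(range(10,101,10)):
    d=np.deg2rad(a);L=[100-28*np.sin(d),28*np.cos(d),16]
    print(a,(YAW.apply(S22.apply(L))+SEAT-p).round(1).tolist(),(a*np.array([-.374,.014,.927])).round(1).tolist())
E
```

```text
t 19.325 p [ 593.8 -160.   128.5] R [[0.037, 0.926, 0.376], [0.999, -0.034, -0.014], [-0.001, 0.376, -0.927]] F [-0.4  0.3  0.7] op 0.2068092392802396 g 0.0 q [-0.56  0.17  1.9   0.28  0.75 -0.69]
t 19.375 p [ 593.9 -160.   128.5] R [[0.037, 0.926, 0.376], [0.999, -0.034, -0.014], [-0.001, 0.376, -0.927]] F [-0.2 -1.  -0.8] op 0.19962654995247245 g 0.0 q [-0.56  0.17  1.9   0.28  0.75 -0.69]
10 [-4.5, -0.3, -1.8] [-3.7, 0.1, 9.3]
20 [-8.9, -1.4, -3.6] [-7.5, 0.3, 18.5]
30 [-13.1, -3.3, -5.2] [-11.2, 0.4, 27.8]
40 [-16.9, -5.9, -6.7] [-15.0, 0.6, 37.1]
50 [-20.2, -9.3, -8.0] [-18.7, 0.7, 46.4]
60 [-23.0, -13.2, -9.1] [-22.4, 0.8, 55.6]
70 [-25.1, -17.5, -9.9] [-26.2, 1.0, 64.9]
80 [-26.4, -22.2, -10.3] [-29.9, 1.1, 74.2]
90 [-27.0, -27.0, -10.5] [-33.7, 1.3, 83.4]
100 [-26.8, -31.9, -10.3] [-37.4, 1.4, 92.7]
```

View pics/w7.png

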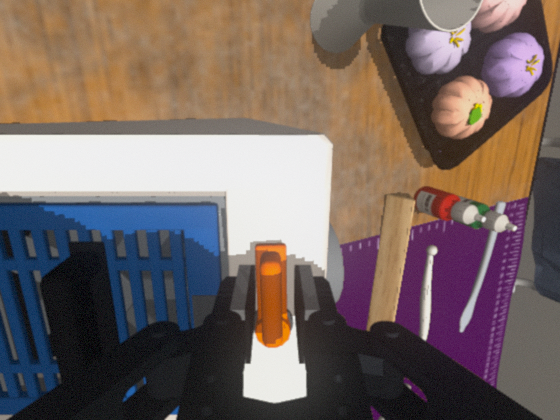

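The wrist view shows the orange fin standing between the two fingertips at (270,290). Swinging the catch along its arc.

Request:
{"method": "send_rows", "body": {"series": [[[-3.7,0.1,9.3],[-4.5,-0.3,-2.3],0.6],[[-7.5,0.3,18.5],[-8.9,-1.4,-4.3],0.6],[[-11.2,0.4,27.8],[-13.1,-3.3,-6],0.6],[[-15,0.6,37.1],[-16.9,-5.9,-7.5],0.6],[[-18.7,0.7,46.4],[-20.2,-9.3,-8.8],0.6],[[-22.4,0.8,55.6],[-23,-13.2,-9.9],0.6],[[-26.2,1,64.9],[-25.1,-17.5,-10.7],0.6],[[-29.9,1.1,74.2],[-26.4,-22.2,-11.1],0.6],[[-33.7,1.3,83.4],[-27,-27,-11.3],0.6],[[-33.7,1.3,83.4],[-27,-27,-11.3],0.6]]}}

```text
time_s: 20.62
eef_pos: [0.5668, -0.1871, 0.1169]
eef_rot: [0.191, 0.019, 0.981, -0.004]
wrist_force: [0.0, -0.3, 0.1]
opening: 0.198
grasp_force: 0.0
```

Request:
{"method": "send_rows", "body": {"series": [[[0,0,0],[0,0,0],0.6],[[0,0,0],[0,0,0],0.6],[[0,0,0],[0,-1.5,0],0.6],[[0,0,0],[0,-3,0],0.6],[[0,0,0],[0,-3,0],0.6],[[0,0,0],[0,-3,0],0.6]]}}

```text
time_s: 21.38
eef_pos: [0.5665, -0.1896, 0.1161]
eef_rot: [0.19, 0.019, 0.982, -0.004]
wrist_force: [-0.7, 1.2, -0.4]
opening: 0.2
grasp_force: 0.4
```

```bash
python3 - <<'E'
from h import *
S=lambda P:S22.inv().apply(YAW.inv().apply(np.array(P)-SEAT)).round(1).tolist()
st()
for n in ['side','top','wrist']:
    snap(n)
    for t in ['catch_tip']: print(n,t,[(a,S(b)) for a,b in lm(t,n)])
E
```

```text
t 21.375 p [ 566.5 -189.6  116.1] R [[-0.927, 0.038, 0.374], [0.035, 0.999, -0.014], [-0.374, -0.0, -0.927]] F [-0.7  1.2 -0.4] op 0.19987013714811475 g 0.43856944888830185 q [-0.64  0.16  1.94  0.32  0.74 -2.37]
side catch_tip [(0.5, [55.2, 5.1, 14.4])]
top catch_tip []
wrist catch_tip [(0.93, [55.0, 3.0, 18.8])]
```

Catch tip is at about y = +4 mm, so roughly 1.47 rad. A little more push, then I open and retreat.

Request:
{"method": "send_rows", "body": {"series": [[[0,0,0],[0,-1.5,0],0.6],[[0,0,0],[0,-3,0],0.6],[[0,0,0],[0,-3,0],0.6],[[0,0,0],[0,-0.5,0],0.4],[[0,0,0],[0,0,0],0.2],[[0,0,0],[0,0,0],0.2],[[0,0,0],[-11,0,28],0.2],[[0,0,0],[-32,0,74],0.2],[[0,0,0],[-50,0,120],0.2],[[0,0,0],[-50,0,120],0.2]]}}

```text
time_s: 22.92
eef_pos: [0.518, -0.1918, 0.2414]
eef_rot: [0.194, 0.019, 0.981, -0.007]
wrist_force: [0.0, 0.4, 0.9]
opening: 0.402
grasp_force: 0.0
```

Request:
{"method": "send_rows", "body": {"series": [[[0,0,0],[-40,0,30],0.2],[[0,0,0],[-80,0,50],0.2],[[0,0,0],[-80,0,50],0.2],[[0,0,0],[-80,0,50],0.2],[[0,0,0],[-80,0,50],0.2]]}}

```text
time_s: 23.55
eef_pos: [0.4368, -0.1894, 0.2851]
eef_rot: [0.19, 0.019, 0.982, -0.003]
wrist_force: [0.7, -0.1, 0.4]
opening: 0.397
grasp_force: 0.0
```

```bash
python3 - <<'E'
from h import *
S=lambda P:S22.inv().apply(YAW.inv().apply(np.array(P)-SEAT)).round(1).tolist()
st()
for n in ['side','wrist']:
    c=snap(n)
    if n=='side': cv2.imwrite(f'pics/{n}8.png',cv2.resize(c['pixels'][170:270,230:360,::-1],None,fx=6,fy=6,interpolation=cv2.INTER_CUBIC))
    for t in ['catch_tip','grille','grille_high_edge','grille_low_edge']: print(n,t,[(a,S(b)) for a,b in lm(t,n)])
E
```

```text
t 23.55 p [ 436.8 -189.4  285.1] R [[-0.927, 0.038, 0.373], [0.035, 0.999, -0.013], [-0.373, 0.001, -0.928]] F [ 0.7 -0.1  0.4] op 0.3972705796805757 g 0.0 q [-0.85 -0.36  2.04  0.3   1.2  -2.46]
side catch_tip [(0.46, [55.6, 0.1, 17.4])]
side grille [(0.56, [0.1, 1.4, 3.2])]
side grille_high_edge [(0.93, [78.1, -1.0, 0.8])]
side grille_low_edge [(0.87, [-70.3, 2.0, 2.5]), (0.21, [56.3, 1.1, 13.9])]
wrist catch_tip [(0.62, [56.3, 3.0, 19.3])]
wrist grille [(0.78, [0.1, -2.7, 5.3])]
wrist grille_high_edge [(0.56, [75.7, 4.0, 0.7])]
wrist grille_low_edge []
```

View pics/side8.png

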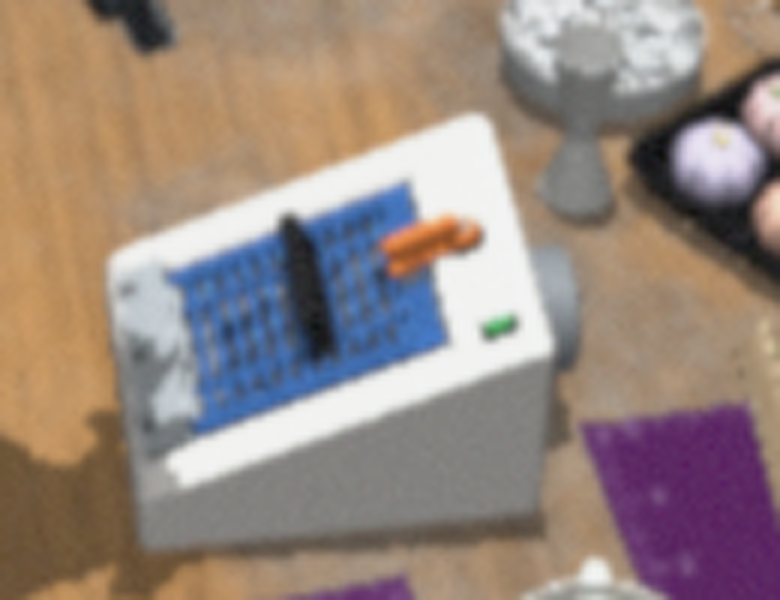

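The side crop shows the grille flush and the catch pointing straight down the slope over its upper edge at (430,245). The arm is clear.

```bash
python3 -c "
from h import *
print(ctrl.hand_in())"
```

```text
the job is handed in; nothing more can be done
None
```

The grille lies flush in its recess with its steel edge under the lip, the catch points straight down the slope over its upper edge, and I handed the job in at about 24 s; the hand-in returned no verdict.

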